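# Complete the kit with the missing turned part

## Task

The kit tray must hold one of each of the three kinds of turned part, but one of its compartments is still empty. See which kind is missing, take one of that kind from the stock board and stand it upright in the empty compartment: set it down, do not drop it. Leave all the other parts, the spray can, the carton and the screwdriver where they are.

Things in the scene. Friction and masses are not known exactly. Their poses are not given: they have to be found in the camera images.
- bush_1: flanged bush of plain steel, 56 mm tall: a foot flange 48 mm in diameter and 10 mm thick, above it a hub 30 mm in diameter up to the top, where a dark 18 mm bore shows. One of two alike; about 0.2 to 0.4 kg. It stands either on the stock board or in a compartment of the kit tray, foot 8 mm above the bench. Origin: centre of its underside; z is its axis, up.
- bush_2: flanged bush of plain steel, 56 mm tall: a foot flange 48 mm in diameter and 10 mm thick, above it a hub 30 mm in diameter up to the top, where a dark 18 mm bore shows. One of two alike; about 0.2 to 0.4 kg. It stands either on the stock board or in a compartment of the kit tray, foot 8 mm above the bench. Origin: centre of its underside; z is its axis, up.
- shaft_1: stepped shaft of plain steel, 86 mm tall: foot 36 mm in diameter up to 20 mm, then 26 mm in diameter from 20 to 62 mm, then a thin end 14 mm in diameter up to 86 mm. One of two alike; about 0.2 to 0.4 kg. It stands either on the stock board or in a compartment of the kit tray, foot 8 mm above the bench. Origin: centre of its underside; z is its axis, up.
- shaft_2: stepped shaft of plain steel, 86 mm tall: foot 36 mm in diameter up to 20 mm, then 26 mm in diameter from 20 to 62 mm, then a thin end 14 mm in diameter up to 86 mm. One of two alike; about 0.2 to 0.4 kg. It stands either on the stock board or in a compartment of the kit tray, foot 8 mm above the bench. Origin: centre of its underside; z is its axis, up.
- stud_1: headed stud of plain steel, 58 mm tall: foot 32 mm in diameter up to 30 mm, a narrow neck 20 mm in diameter from 30 to 45 mm, a head 32 mm in diameter up to the top. One of two alike; about 0.2 to 0.4 kg. It stands either on the stock board or in a compartment of the kit tray, foot 8 mm above the bench. Origin: centre of its underside; z is its axis, up.
- stud_2: headed stud of plain steel, 58 mm tall: foot 32 mm in diameter up to 30 mm, a narrow neck 20 mm in diameter from 30 to 45 mm, a head 32 mm in diameter up to the top. One of two alike; about 0.2 to 0.4 kg. It stands either on the stock board or in a compartment of the kit tray, foot 8 mm above the bench. Origin: centre of its underside; z is its axis, up.
- compartment_1: one of three square blue compartments in a row on the thin aluminium base of the kit tray; fixed. 80 mm square outside, 72 inside, open on top, walls 18 mm high. Origin: centre of its underside, 4 mm above the bench; its floor is 8 mm, its rim 22 mm above the bench. y axis along the row (centres 82 mm apart), x across it, z up. Two of the three hold a part at the start; which is empty varies.
- compartment_2: one of three square blue compartments in a row on the thin aluminium base of the kit tray; fixed. 80 mm square outside, 72 inside, open on top, walls 18 mm high. Origin: centre of its underside, 4 mm above the bench; its floor is 8 mm, its rim 22 mm above the bench. y axis along the row (centres 82 mm apart), x across it, z up. Two of the three hold a part at the start; which is empty varies.
- compartment_3: one of three square blue compartments in a row on the thin aluminium base of the kit tray; fixed. 80 mm square outside, 72 inside, open on top, walls 18 mm high. Origin: centre of its underside, 4 mm above the bench; its floor is 8 mm, its rim 22 mm above the bench. y axis along the row (centres 82 mm apart), x across it, z up. Two of the three hold a part at the start; which is empty varies.
- stock_board: thin plywood board 210 x 210 mm, 4 mm thick, fixed, with four black round pads (76 mm across, 4 mm thick, centres on a 100 mm square along its x and y axes); on each stands one spare part, at most 12 mm off the pad's centre. Origin: centre of its underside, on the bench.
- spray_can: white spray can, bystander, 60 mm in diameter, 160 mm tall, standing beyond the tray and board; origin: centre of its underside
- carton: open cardboard carton, bystander, 100 x 150 mm and 60 mm high, beyond the stock board; origin: centre of its underside
- screwdriver: screwdriver lying on the bench beyond the kit tray, bystander; origin: on the underside of the tool, near its middle; x points along it to the tip
Things that resemble listed ones, but are neither listed nor needed, are in the scene too. Leave any blue look-alike of the shaft_1 alone.

How it is judged:
By the outcome, as a careful person would: the job done as asked, in the order asked, and still so for the second after the job is handed in, with the robot touching nothing.
It also fails if it takes over 35 s, if anything falls off the work surface, if the arm or the gripper's body presses on something with over 40 N, if the wrist force passes 120 N, or if a joint passes its speed limit or range.

## Robot

A 6-joint arm with a two-finger parallel gripper is mounted at the origin on the work surface. World frame = base frame: x ahead of the robot, y to its left, z up, the work surface at z = 0. Lengths are in m, angles in rad, forces in N, time in s.
With the tool pointing down it reaches from about 0.35 to 0.975 m from the base axis. Payload 4.9 kg.
Tool frame: the origin (TCP) lies at the very end of the fingers, on their centre line; the grasp point (between the pads) lies arm.grip_point_offset behind it (arm.grip_point_offset is the distance from the TCP to the grasp point, in m); z points along the fingers, y is the line along which they close (so a half turn about z gives the same grasp; the last joint's range is limited). The gripper opens to 85 mm and grips with 20 to 120 N. Pads are 22 mm wide; open, the fingers measure 114 mm over their backs; the gripper's body (76 mm by 85 mm) begins 54 mm behind the grasp point. The pads swing forward as they close: fully open they stand 13 mm farther back than shut.
Start: joints at [-1.222, 0.053, 1.613, -0, 1.476, -0.119], TCP at [0.282, -0.558, 0.231] pointing down, gripper open.
Joint ranges: [-3.01, 3.01], [-1.01, 2.22], [0.06, 2.58], [-1.02, 4.17], [0.09, 2.62], [-3.14, 3.14]. Speed limits (rad/s): [2.57, 2.57, 3.14, 3.14, 3.14, 3.14].

## Interface

Orientations are given as a unit quaternion [w, x, y, z].
In Python, from bench import monitor, cams, arm gives the robot as it stands.
- The arm moves only by the shell command python3 -m pendant 'ROWS' [FORCE]. ROWS is JSON, a list of rows, each an object with "dp": the shift along the tool's x, y, z as a fraction of full scale, a list of three; "rot": the turn, a rotation vector about the tool's x, y, z as a fraction of full scale, a list of three; "hand": the opening, from -1 (shut) to 1 (fully open). A call has 1 to 12 rows; each row is the pose to reach, as a shift and turn from the pose commanded when the call began, along the tool's axes at that moment; what a row does not reach only later rows make up. Full scale, the value 1, is 0.5 m for a shift and 45 degrees for a turn. A row lasts 1/12 s, in which the tool goes at most 41.7 mm and 7.16 degrees, less where a joint would pass 70% of its speed; a pose out of reach is approached as far as the arm can. A call with a number of a shift or a turn outside -1 to 1 is refused whole. A call with a gripper value outside its range is refused whole. The fingers move at their own pace and stop on an object; FORCE is the grip in N (left out, the last holds). Time passes only in rows, so rows that repeat a pose let the fingers close. It gives the time, the measured TCP pose, the force, the opening and the grip force at its end, in the units of the state.
- monitor.get_state(): the state, without advancing time (a new reading comes with each control period).
- cams.grab_frame(name): name is "side" or "top" or "wrist"; returns the picture (400x640x3 uint8, red, green, blue); there is no depth.
- cams.calibration(name): a dict with "fx", "fy", "cx", "cy" (pixels), "rvec" (rotation vector, rad) and "tvec" (3), from world to camera coordinates, as OpenCV has them. Camera axes: x right, y down, z forward; pixel columns grow to the right and rows downward; lengths in m; the calibration is good to about 2 mm. A picture is of the moment at which its call begins: read the wrist's pose just before it. calibration takes no time and is no camera call; for the wrist camera it gives the pose at the moment of the call.
- arm.job_done(): hands the job in; it is judged then, once.
The state is a dict: "time_s": time; "qpos": joint angles; "joint_velocities": joint speeds; "effort": joint torques, N m; "tcp_pos": TCP position; "eef_rot": TCP orientation; "wrist_force": force on the tool from outside, world axes, zero at the start; "wrist_torque": the same for the moment, N m; "finger_gap": finger opening in m; "grasp_force": force on a finger pad.
Only numpy, scipy, OpenCV 4.12 (cv2) and the standard library are available. Lean on these libraries where they do the work, as an engineer would, in place of code of your own. Each camera call takes 0.05 s, during which the arm holds its last target. There are 200 camera calls.

## Working session

There is one attempt and no reset: what is moved stays moved. The work goes in short steps, Python scripts to look and compute and a shell command to move; the robot and the scene stay as the last step left them, time stands still between calls to the robot, and variables do not carry over. Pictures are saved under pics/ and viewed, at most 10 in all, crops included, and the job is handed in when it is done.

```bash
mkdir -p pics
python3 - <<'E'
from bench import monitor,cams,arm
import cv2,json
s=monitor.get_state();print(s['time_s'],s['tcp_pos'],s['eef_rot'],s['finger_gap'],arm.grip_point_offset)
for n in ("top","side"):
    cv2.imwrite(f"pics/{n}0.png",cams.grab_frame(n)[:,:,::-1]);print(n,cams.calibration(n))
E
```

```text
0.0 [ 0.28161758 -0.5572568   0.23005473] [-1.02904619e-03  9.72771663e-01  2.31763292e-01 -9.93293056e-05] 0.08520066203127649 0.0187
top {'fx': 421.07536842522836, 'fy': 421.07536842522836, 'cx': 319.73828957549193, 'cy': 202.82695450546586, 'rvec': array([ 2.16330218, -2.14426399,  0.09745387]), 'tvec': array([0.0128171 , 0.58809987, 0.93986344])}
side {'fx': 433.79858142616195, 'fy': 433.79858142616195, 'cx': 318.5888277492369, 'cy': 196.42764028185675, 'rvec': array([ 2.24938481, -0.12643816,  0.03818166]), 'tvec': array([-0.57953585,  0.09404996,  0.98880096])}
```

View pics/top0.png

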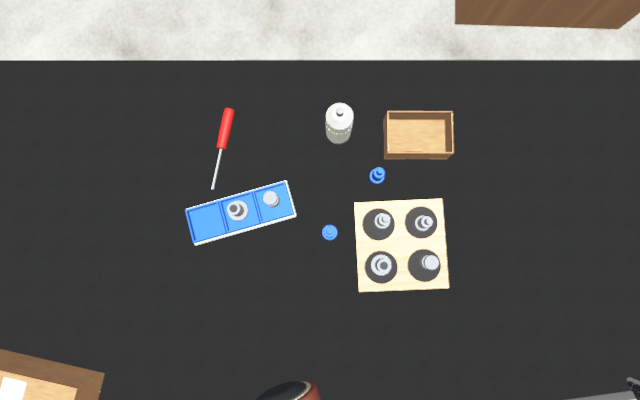

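View pics/side0.png

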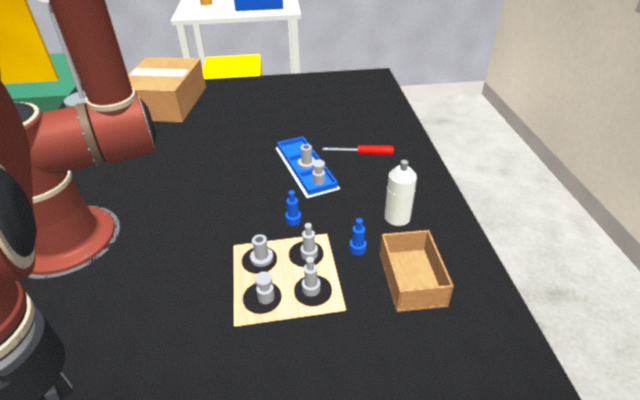

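Run:
```python
import cv2,numpy as np
t=cv2.imread("pics/top0.png");s=cv2.imread("pics/side0.png")
a=cv2.resize(t[165:305,180:460],None,fx=2.8,fy=2.8,interpolation=cv2.INTER_CUBIC)[:390]
b=cv2.resize(s[120:330,220:420],(390,410),interpolation=cv2.INTER_CUBIC)
o=np.zeros((600,800,3),np.uint8)
o[:,:]=0
A=cv2.resize(t[190:300,350:455],(400,419),interpolation=cv2.INTER_CUBIC)
o[:419,:400]=A;o[:410,405:795]=b
B=cv2.resize(t[175:250,180:300],(288,180),interpolation=cv2.INTER_CUBIC);o[420:600,:288]=B
cv2.imwrite("pics/crop1.png",o)
```

```text
(no output)
```

View pics/crop1.png

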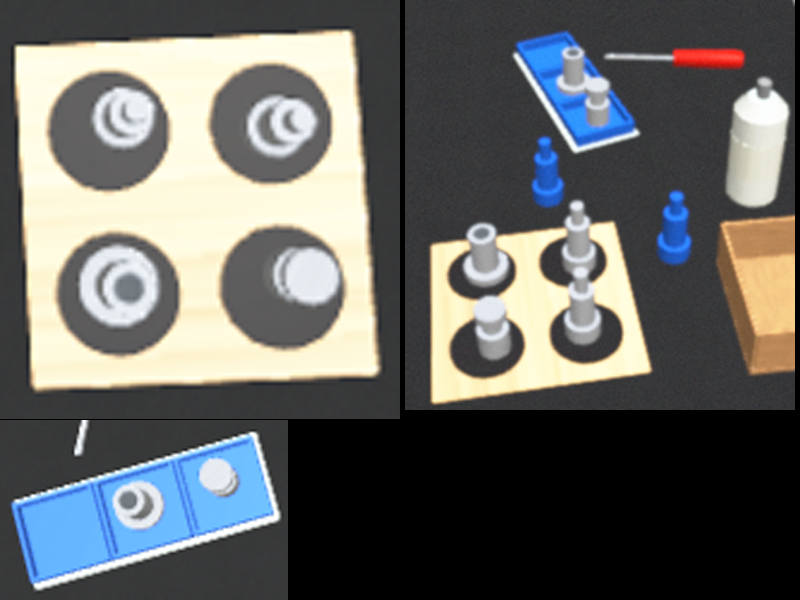

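Missing is the shaft: the tray holds a bush (237,210) and a stud (271,199), with the left compartment (207,222) empty. Candidates: steel shafts at (383,221) and (424,223) both fit (three steps, thin end). The blue ones at (378,175) and (330,232) are excluded. I'll measure the steel pair and the tray.

```bash
cat > h.py <<'E'
import cv2,numpy as np
from bench import monitor,cams,arm
def ray(c,uv,z):
    R,_=cv2.Rodrigues(np.array(c['rvec']));o=-R.T@c['tvec']
    uv=np.atleast_2d(uv).astype(float)
    d=np.c_[(uv[:,0]-c['cx'])/c['fx'],(uv[:,1]-c['cy'])/c['fy'],np.ones(len(uv))]@R
    return o+d*((z-o[2])/d[:,2])[:,None]
E
python3 - <<'E'
from h import *
c=cams.calibration("top");im=cv2.imread("pics/top0.png");hsv=cv2.cvtColor(im,cv2.COLOR_BGR2HSV)
R,_=cv2.Rodrigues(c['rvec']);print("cam",-R.T@c['tvec'])
blue=((hsv[...,0]>95)&(hsv[...,0]<125)&(hsv[...,1]>90)&(hsv[...,2]>80)).astype(np.uint8)
blue[:170]=0;blue[:,:175]=0;blue[:,310:]=0;blue[260:]=0
r=cv2.minAreaRect(cv2.findNonZero(blue));b=cv2.boxPoints(r)
w=ray(c,b,.022);print(r,"\n",w)
for i in range(4):print(np.linalg.norm(w[i]-w[i-1]))
m=((hsv[...,1]<40)&(hsv[...,2]>110)).astype(np.uint8)
for (u,v) in((383,221),(424,223)):
    k=np.zeros_like(m);cv2.circle(k,(u,v),15,1,-1);k&=m
    cn=max(cv2.findContours(k,0,1)[0],key=cv2.contourArea)[:,0]
    P=ray(c,cn,.028);  # foot rim, 36 mm
    print("shaft bbox",cv2.boundingRect(cn))
    cam=(-R.T@c['tvec'])[:2]; ce=P[:,:2].mean(0); dd=(ce-cam)/np.linalg.norm(ce-cam)
    for it in range(4):
        q=P[(P[:,:2]-ce)@dd<0.002,:2]
        A=np.c_[2*q,np.ones(len(q))];x=np.linalg.lstsq(A,(q**2).sum(1),rcond=None)[0];ce=x[:2]
    print("foot",ce,"r",np.sqrt(x[2]+ce@ce),len(q))
# tips
print("tip",ray(c,[(386,217.8),(427.5,222)],.094))
cs=cams.calibration("side")
# side crop scale 1.95
print("side tip",ray(cs,[(220+(576-405)/1.95,120+207/1.95),(220+(580-405)/1.95,120+274/1.95)],.094))
print("side tray outer rim corners",ray(cs,[(220+(517-405)/1.95,120+45/1.95),(220+(575-405)/1.95,120+34/1.95),(220+(634-405)/1.95,120+124/1.95)],.022))
E
```

```text
cam [ 0.47957172 -0.00318947  0.99968486]
((238.495849609375, 212.2256622314453), (35.169227600097656, 105.46834564208984), 74.59657287597656) 
 [[0.57148855 0.33938767 0.022     ]
 [0.63965534 0.10136885 0.022     ]
 [0.55977196 0.07799297 0.022     ]
 [0.4924426  0.31381461 0.022     ]]
0.08307973420449169
0.24758769892968474
0.08323332291619426
0.2452449577167659
shaft bbox (374, 213, 17, 16)
foot [ 0.54834495 -0.12469046] r 0.017775195020055676 24
shaft bbox (414, 215, 20, 17)
foot [ 0.54368127 -0.21785894] r 0.018398332104842246 24
tip [[ 0.54984076 -0.12608344  0.094     ]
 [ 0.54156683 -0.2146522   0.094     ]]
side tip [[ 0.54872243 -0.12998002  0.094     ]
 [ 0.54460704 -0.22242888  0.094     ]]
side tray outer rim corners [[0.49636685 0.30613885 0.022     ]
 [0.58384244 0.32577745 0.022     ]
 [0.64088907 0.09467253 0.022     ]]
```

Both steel shafts confirmed. I'll take the left one, pixel (383,221), at about (0.549, -0.126). Hovering above it first.

```bash
python3 -m pendant '[{"dp":[0.07,-0.04,0],"rot":[0,0,0],"hand":0.4},{"dp":[0.14,-0.085,0],"rot":[0,0,0],"hand":0.4},{"dp":[0.21,-0.13,0],"rot":[0,0,0],"hand":0.4},{"dp":[0.28,-0.17,0],"rot":[0,0,0],"hand":0.4},{"dp":[0.35,-0.215,0],"rot":[0,0,0],"hand":0.4},{"dp":[0.42,-0.255,0],"rot":[0,0,0],"hand":0.4},{"dp":[0.49,-0.3,0],"rot":[0,0,0],"hand":0.4},{"dp":[0.56,-0.34,0],"rot":[0,0,0],"hand":0.4},{"dp":[0.63,-0.385,0],"rot":[0,0,0],"hand":0.4},{"dp":[0.7,-0.43,0],"rot":[0,0,0],"hand":0.4},{"dp":[0.77,-0.47,0],"rot":[0,0,0],"hand":0.4},{"dp":[0.82,-0.5,0],"rot":[0,0,0],"hand":0.4}]' 40
python3 -m pendant '[{"dp":[0.03,-0.02,0],"rot":[0,0,0],"hand":0.4},{"dp":[0.046,-0.028,0],"rot":[0,0,0],"hand":0.4},{"dp":[0.046,-0.028,0],"rot":[0,0,0],"hand":0.4},{"dp":[0.046,-0.028,0],"rot":[0,0,0],"hand":0.4}]'
python3 - <<'E'
from h import *
c=cams.calibration("wrist");s=monitor.get_state();im=cams.grab_frame("wrist")[:,:,::-1]
cv2.imwrite("pics/w1.png",im);print(s['tcp_pos'],s['eef_rot'],s['finger_gap'],s['time_s'])
np.save("w1.npy",c,allow_pickle=True)
for p in((.549,-.126,.028),(.549,-.126,.094)):
    print(cv2.projectPoints(np.array([p]),c['rvec'],c['tvec'],np.array([[c['fx'],0,c['cx']],[0,c['fy'],c['cy']],[0,0,1]]),None)[0].ravel())
E
```

```text
time_s: 1.1
tcp_pos: [0.5359, -0.1468, 0.2309]
eef_rot: [-0.0, 0.973, 0.233, 0.0]
wrist_force: [0.8, -0.6, -0.1]
finger_gap: 0.0601
grasp_force: 0.0
time_s: 1.43
tcp_pos: [0.549, -0.1273, 0.2309]
eef_rot: [0.0, 0.973, 0.232, -0.001]
wrist_force: [0.5, 0.5, -0.6]
finger_gap: 0.0596
grasp_force: 0.0
[ 0.5489564  -0.12729708  0.2308813 ] [ 3.92528311e-05  9.72741636e-01  2.31891001e-01 -5.21743647e-04] 0.059620830307188656 1.4333
[320.36479439 169.40679981]
[320.09317406 183.66114306]
```

View pics/w1.png

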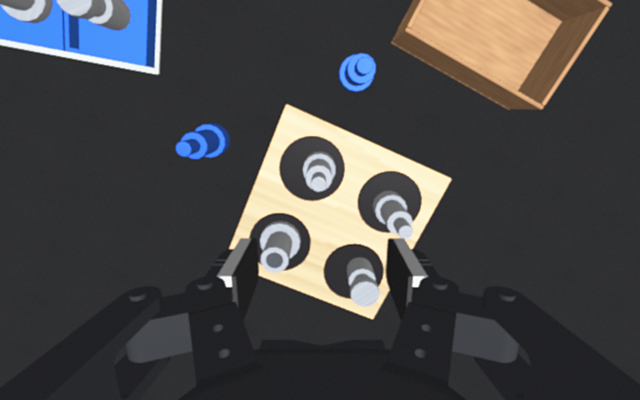

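The wrist view has the shaft's tip at (318,184) and foot at about (319,167), within 2 px of the prediction. Both fingers clear the neighbours, so I'll descend and close.

```bash
python3 -m pendant '[{"dp":[0,0,0.05],"rot":[0,0,0],"hand":0.4},{"dp":[0,0,0.1],"rot":[0,0,0],"hand":0.4},{"dp":[0,0,0.15],"rot":[0,0,0],"hand":0.4},{"dp":[0,0,0.2],"rot":[0,0,0],"hand":0.4},{"dp":[0,0,0.25],"rot":[0,0,0],"hand":0.4},{"dp":[0,0,0.3],"rot":[0,0,0],"hand":0.4},{"dp":[0,0,0.34],"rot":[0,0,0],"hand":0.4},{"dp":[0,0,0.365],"rot":[0,0,0],"hand":0.4},{"dp":[0,0,0.38],"rot":[0,0,0],"hand":0.4},{"dp":[0,0,0.388],"rot":[0,0,0],"hand":0.4},{"dp":[0,0,0.388],"rot":[0,0,0],"hand":0.4},{"dp":[0,0,0.388],"rot":[0,0,0],"hand":0.4}]'
python3 -m pendant '[{"dp":[0,0,0],"rot":[0,0,0],"hand":-0.2},{"dp":[0,0,0],"rot":[0,0,0],"hand":-0.4},{"dp":[0,0,0],"rot":[0,0,0],"hand":-0.6},{"dp":[0,0,0],"rot":[0,0,0],"hand":-1},{"dp":[0,0,0],"rot":[0,0,0],"hand":-1},{"dp":[0,0,0],"rot":[0,0,0],"hand":-1},{"dp":[0,0,0],"rot":[0,0,0],"hand":-1},{"dp":[0,0,0],"rot":[0,0,0],"hand":-1}]' 60
```

```text
time_s: 2.48
tcp_pos: [0.5501, -0.1275, 0.0385]
eef_rot: [0.001, 0.973, 0.232, 0.001]
wrist_force: [0.4, 1.1, 0.3]
finger_gap: 0.0597
grasp_force: 0.0
time_s: 3.15
tcp_pos: [0.5499, -0.1269, 0.0386]
eef_rot: [0.0, 0.973, 0.232, 0.001]
wrist_force: [-2.8, 1.4, 5.6]
finger_gap: 0.0243
grasp_force: 58.8
```

```bash
python3 -m pendant '[{"dp":[0,0,-0.01],"rot":[0,0,0],"hand":-1},{"dp":[0,0,-0.03],"rot":[0,0,0],"hand":-1},{"dp":[0,0,-0.06],"rot":[0,0,0],"hand":-1},{"dp":[0,0,-0.1],"rot":[0,0,0],"hand":-1},{"dp":[0,0,-0.14],"rot":[0,0,0],"hand":-1},{"dp":[0,0,-0.18],"rot":[0,0,0],"hand":-1},{"dp":[0,0,-0.21],"rot":[0,0,0],"hand":-1},{"dp":[0,0,-0.23],"rot":[0,0,0],"hand":-1},{"dp":[0,0,-0.24],"rot":[0,0,0],"hand":-1},{"dp":[0,0,-0.24],"rot":[0,0,0],"hand":-1}]'
python3 - <<'E'
from h import *
from scipy.spatial.transform import Rotation as Ro
s=monitor.get_state();q=s['eef_rot'];R=Ro.from_quat([q[1],q[2],q[3],q[0]])
t=np.array([.546,.284,s['tcp_pos'][2]]);print(R.inv().apply(t-s['tcp_pos'])/.5, s['tcp_pos'])
cv2.imwrite("pics/s2.png",cv2.resize(cams.grab_frame("side")[100:330,180:440,::-1],None,fx=2,fy=2))
E
```

```text
time_s: 3.98
tcp_pos: [0.5497, -0.1272, 0.1585]
eef_rot: [0.001, 0.973, 0.232, 0.001]
wrist_force: [0.6, -0.3, -3.2]
finger_gap: 0.0244
grasp_force: 59.0
[ 3.64135055e-01 -7.37367783e-01 -6.45529489e-04] [ 0.54973118 -0.1271722   0.15848557]
```

View pics/s2.png

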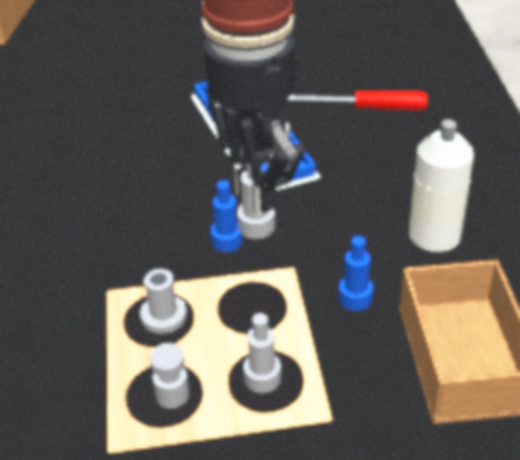

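The shaft is held upright, with its foot near (257,222) in the crop and well clear of the board. Moving over the empty compartment.

```bash
python3 -m pendant '[{"dp":[0.01,-0.02,0],"rot":[0,0,0],"hand":-1},{"dp":[0.03,-0.06,0],"rot":[0,0,0],"hand":-1},{"dp":[0.06,-0.12,0],"rot":[0,0,0],"hand":-1},{"dp":[0.09,-0.18,0],"rot":[0,0,0],"hand":-1},{"dp":[0.12,-0.24,0],"rot":[0,0,0],"hand":-1},{"dp":[0.15,-0.3,0],"rot":[0,0,0],"hand":-1},{"dp":[0.18,-0.36,0],"rot":[0,0,0],"hand":-1},{"dp":[0.21,-0.42,0],"rot":[0,0,0],"hand":-1},{"dp":[0.24,-0.48,0],"rot":[0,0,0],"hand":-1},{"dp":[0.27,-0.54,0],"rot":[0,0,0],"hand":-1},{"dp":[0.29,-0.59,0],"rot":[0,0,0],"hand":-1},{"dp":[0.31,-0.63,0],"rot":[0,0,0],"hand":-1}]'
python3 -m pendant '[{"dp":[0.02,-0.04,0],"rot":[0,0,0],"hand":-1},{"dp":[0.036,-0.074,0],"rot":[0,0,0],"hand":-1},{"dp":[0.048,-0.098,0],"rot":[0,0,0],"hand":-1},{"dp":[0.054,-0.107,0],"rot":[0,0,0],"hand":-1},{"dp":[0.054,-0.107,0],"rot":[0,0,0],"hand":-1},{"dp":[0.054,-0.107,0],"rot":[0,0,0],"hand":-1}]'
python3 - <<'E'
from h import *
c=cams.calibration("wrist");s=monitor.get_state();im=cams.grab_frame("wrist")[:,:,::-1]
K=np.array([[c['fx'],0,c['cx']],[0,c['fy'],c['cy']],[0,0,1]])
im=im.copy()
e=np.array([-.275,.961,0]);f=np.array([.961,.275,0])
ce=np.array([.546,.284,.022])
P=np.array([ce+a*.036*e+b*.036*f for a,b in((1,1),(1,-1),(-1,-1),(-1,1))])
p=cv2.projectPoints(P,c['rvec'],c['tvec'],K,None)[0].astype(int)
cv2.polylines(im,[p],True,(0,255,255),1)
cv2.imwrite("pics/w3.png",im);print(s['tcp_pos'],s['finger_gap'],s['time_s'])
E
```

```text
time_s: 5.03
tcp_pos: [0.5435, 0.2268, 0.1554]
eef_rot: [-0.0, 0.973, 0.233, -0.002]
wrist_force: [0.2, -0.5, -2.3]
finger_gap: 0.0245
grasp_force: 59.2
time_s: 5.53
tcp_pos: [0.5452, 0.2836, 0.1566]
eef_rot: [0.0, 0.973, 0.232, -0.001]
wrist_force: [-0.0, -0.6, -1.8]
finger_gap: 0.0246
grasp_force: 59.2
[0.54523343 0.28361571 0.1566407 ] 0.024596456288368825 5.5333
```

View pics/w3.png

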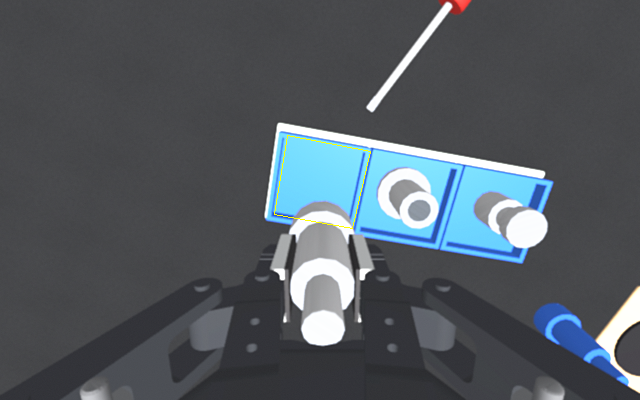

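The projected compartment outline (yellow, about (278,135) to (368,222)) matches the empty one. Lowering gently.

```bash
python3 -m pendant '[{"dp":[0,0,0.02],"rot":[0,0,0],"hand":-1},{"dp":[0,0,0.05],"rot":[0,0,0],"hand":-1},{"dp":[0,0,0.08],"rot":[0,0,0],"hand":-1},{"dp":[0,0,0.11],"rot":[0,0,0],"hand":-1},{"dp":[0,0,0.14],"rot":[0,0,0],"hand":-1},{"dp":[0,0,0.17],"rot":[0,0,0],"hand":-1},{"dp":[0,0,0.195],"rot":[0,0,0],"hand":-1},{"dp":[0,0,0.21],"rot":[0,0,0],"hand":-1},{"dp":[0,0,0.22],"rot":[0,0,0],"hand":-1},{"dp":[0,0,0.226],"rot":[0,0,0],"hand":-1},{"dp":[0,0,0.226],"rot":[0,0,0],"hand":-1},{"dp":[0,0,0.226],"rot":[0,0,0],"hand":-1}]'
```

```text
time_s: 6.58
tcp_pos: [0.546, 0.2842, 0.045]
eef_rot: [-0.0, 0.973, 0.232, 0.001]
wrist_force: [-0.1, -0.7, -2.0]
finger_gap: 0.0238
grasp_force: 59.2
```

```bash
python3 -m pendant '[{"dp":[0,0,0.003],"rot":[0,0,0],"hand":-1},{"dp":[0,0,0.006],"rot":[0,0,0],"hand":-1},{"dp":[0,0,0.009],"rot":[0,0,0],"hand":-1},{"dp":[0,0,0.011],"rot":[0,0,0],"hand":-1},{"dp":[0,0,0.011],"rot":[0,0,0],"hand":-1},{"dp":[0,0,0.011],"rot":[0,0,0],"hand":-1}]'
```

```text
time_s: 7.08
tcp_pos: [0.5455, 0.284, 0.0388]
eef_rot: [0.0, 0.973, 0.232, -0.0]
wrist_force: [0.5, -0.2, -1.8]
finger_gap: 0.0243
grasp_force: 59.2
```

```bash
python3 -m pendant '[{"dp":[0,0,0.001],"rot":[0,0,0],"hand":-1},{"dp":[0,0,0.002],"rot":[0,0,0],"hand":-1},{"dp":[0,0,0.002],"rot":[0,0,0],"hand":-1}]'
```

```text
time_s: 7.33
tcp_pos: [0.5457, 0.2841, 0.0386]
eef_rot: [-0.0, 0.973, 0.232, 0.0]
wrist_force: [-2.5, -1.3, 2.8]
finger_gap: 0.0244
grasp_force: 59.5
```

In contact: the vertical force rose about 5 N. Releasing.

```bash
python3 -m pendant '[{"dp":[0,0,0],"rot":[0,0,0],"hand":-0.35},{"dp":[0,0,0],"rot":[0,0,0],"hand":-0.25},{"dp":[0,0,0],"rot":[0,0,0],"hand":-0.1},{"dp":[0,0,0],"rot":[0,0,0],"hand":0.1},{"dp":[0,0,0],"rot":[0,0,0],"hand":0.2},{"dp":[0,0,0],"rot":[0,0,0],"hand":0.2},{"dp":[0,0,0],"rot":[0,0,0],"hand":0.2}]' 20
python3 -m pendant '[{"dp":[0,0,-0.01],"rot":[0,0,0],"hand":0.2},{"dp":[0,0,-0.03],"rot":[0,0,0],"hand":0.2},{"dp":[0,0,-0.07],"rot":[0,0,0],"hand":0.2},{"dp":[0,0,-0.12],"rot":[0,0,0],"hand":0.2},{"dp":[0,0,-0.17],"rot":[0,0,0],"hand":0.2},{"dp":[0,0,-0.22],"rot":[0,0,0],"hand":0.2},{"dp":[0,0,-0.27],"rot":[0,0,0],"hand":0.2},{"dp":[0,0,-0.32],"rot":[0,0,0],"hand":0.2},{"dp":[0,0,-0.36],"rot":[0,0,0],"hand":0.2},{"dp":[0,0,-0.38],"rot":[0,0,0],"hand":0.2},{"dp":[0,0,-0.38],"rot":[0,0,0],"hand":0.2},{"dp":[0,0,-0.38],"rot":[0,0,0],"hand":0.2}]'
python3 - <<'E'
from h import *
a=cams.grab_frame("wrist")[:,:,::-1];b=cams.grab_frame("side")[100:330,180:440,::-1]
o=np.zeros((480,800,3),np.uint8);o[:250,:400]=cv2.resize(a,(400,250));o[:354,400:]=cv2.resize(b,(400,354))
cv2.imwrite("pics/e.png",o)
E
```

```text
time_s: 7.92
tcp_pos: [0.5455, 0.284, 0.0378]
eef_rot: [-0.0, 0.973, 0.232, 0.0]
wrist_force: [0.0, -0.4, -0.3]
finger_gap: 0.0514
grasp_force: 0.0
time_s: 8.92
tcp_pos: [0.5456, 0.2841, 0.2282]
eef_rot: [-0.0, 0.973, 0.232, 0.0]
wrist_force: [1.0, 0.7, -0.3]
finger_gap: 0.0508
grasp_force: 0.0
```

View pics/e.png

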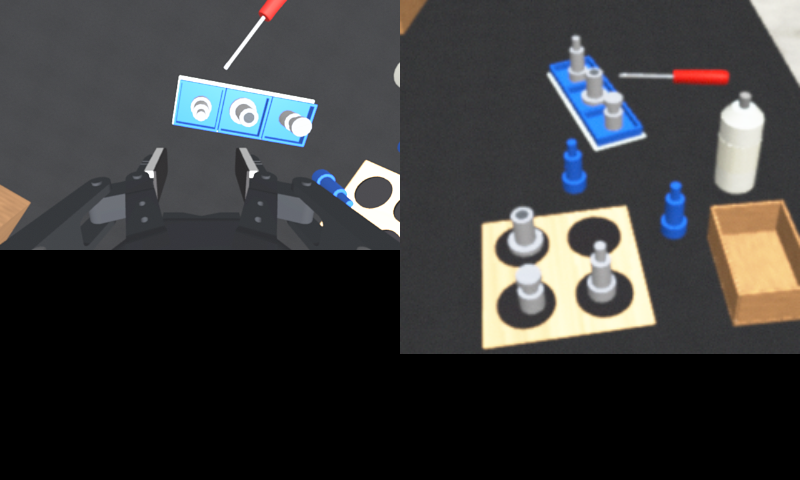

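The shaft stands upright in the third compartment, at (201,108) in the wrist view and (577,60) in the side view. Everything else is where it was.

```bash
python3 -c "
from bench import arm
print(arm.job_done())"
```

```text
the job is handed in; nothing more can be done
None
```

The kit tray was missing a stepped shaft; I took a steel one from the stock board, stood it upright in the empty compartment, and handed the job in at about 9 s, with the other parts, spray can, carton and screwdriver left where they were.

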